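Hang the thread carrier on its rack

ROBOT

A 6-joint arm with a two-finger parallel gripper is mounted at the origin on the work surface. World frame = base frame: x ahead of the robot, y to its left, z up, the work surface at z = 0. Lengths are in m, angles in rad, forces in N, time in s.
With the tool pointing down it reaches from about 0.425 to 0.95 m from the base axis. Payload 3.5 kg.
Tool frame: the origin (TCP) lies on the centre line of the jaws, within the pads' length; the fingertips stand 17 mm ahead of it and the grasp point (between the pads) lies 2 mm behind it; z points along the fingers, y is the line along which they close (so a half turn about z gives the same grasp; the last joint's range is limited). The gripper opens to 85 mm and grips with 20 to 120 N. Pads are 22 mm wide; open, the fingers measure 114 mm over their backs; the gripper's body (76 mm by 85 mm) begins 54 mm behind the grasp point. The pads swing forward as they close: fully open they stand 13 mm farther back than shut.
Start: joints at [-1.292, 0.286, 1.577, -0, 1.279, -0.15], TCP at [0.281, -0.614, 0.248] pointing down, gripper open.
Joint ranges: [-2.77, 2.77], [-0.9, 2.22], [0.21, 2.48], [-1.53, 4.67], [0.24, 2.81], [-2.84, 2.84]. Speed limits (rad/s): [2.79, 2.79, 3.14, 3.14, 3.14, 3.14].

INTERFACE

Orientations are given as a unit quaternion [x, y, z, w].
In Python, from plant import ctrl gives the robot as it stands. The module is installed in compiled form; this text tells all that it offers.
- The arm moves only by the tool drive_tool, never from a script. Its argument "moves" is a list of rows, each a list of 3 entries, a list of its own where there are three numbers: the turn, a rotation vector about the tool's x, y, z in rad, then the shift along the tool's x, y, z in m, then the finger opening in m, from 0 to 0.0854. A call has 1 to 5 rows; each row shifts and turns the commanded pose from where the row before left it, along the tool's axes as they then stand; what a row does not reach is not made up. A row lasts 1/8 s, in which the tool goes at most 62.5 mm and 10.7 degrees, less where a joint would pass 70% of its speed; a pose out of reach is approached as far as the arm can. A call with a gripper value outside its range is refused whole. The fingers move at their own pace and stop on an object; "grip_force" is the grip in N (left out, the last holds). Time passes only in rows, so rows that do not move let the fingers close. It gives the time, the measured TCP pose, the force, the opening and the grip force at its end, in the units of the state.
- ctrl.get_state(): the state, without advancing time (a new reading comes with each control period).
- ctrl.read_camera(name): name is "scene" or "top" or "wrist"; returns a dict with "image" (420x560x3 uint8, red, green, blue), "fx", "fy", "cx", "cy" (pixels), "R" (3x3) and "t" (3): a world point X has camera coordinates R X + t. Camera axes: x right, y down, z forward; pixel columns grow to the right and rows downward; lengths in m; the calibration is good to about 2 mm. A picture is of the moment at which its call begins. There is no depth.
- ctrl.sign_off(): hands the job in; it is judged then, once.
The state is a dict: "time": time; "qpos": joint angles; "dq": joint speeds; "joint_efforts": joint torques, N m; "eef_pos": TCP position; "tcp_rot": TCP orientation; "contact_force": force on the tool from outside, world axes, zero at the start; "wrist_torque": the same for the moment, N m; "opening": opening from 0.0 (shut) to 1.0 (fully open); "finger_force": force on a finger pad.
Only numpy, scipy, OpenCV 4.12 (cv2) and the standard library are available. Lean on these libraries where they do the work, as an engineer would, in place of code of your own. Each camera call takes 0.05 s, during which the arm holds its last target. There are 200 camera calls.

TASK

Take the thread carrier out of the slotted block by its steel rod and hang it by that rod in both red hooks of the bench rack, spools facing outwards from the rack. Let the rod rest fully down in both hooks while you still hold it for a moment, then let go, and leave the tin, the mallet and the stone slab where they are.

Things in the scene. Friction and masses are not known exactly. Their poses are not given: they have to be found in the camera images.
- carrier: Loose thread carrier, 0.3 to 0.55 kg: a level round steel rod along y, below it on two straps a plywood board 110 wide (y), 100 tall (z), 8 thick (x), with six coloured spools on its -x face standing out 25 mm from mid-board. Origin: middle of the board's lower edge, 155 mm below the rod's axis; z up. At the start it stands in the block's slot, leaning under 5 degrees, spools roughly away from the robot.
- rod_mid (a point): Middle of the rod, on its axis: the place to grip. The rod is 12 mm thick, 200 long over two black end discs (20 mm diameter, 6 thick), and round, so it can be held with the tool leaning at any angle about it. Below it lies an open gap 55 mm high, 84 wide between the straps (4 by 10 mm, centred 47 mm either side), for the fingers.
- rod_left (a point): point on the rod's axis 76 mm from its middle on the +y side: belongs in the left hook
- rod_right (a point): point on the rod's axis 76 mm from its middle on the -y side: belongs in the right hook
- rack: Fixed open wooden bench rack, 300 wide (y), 350 tall with its stock; its front (-x, where the hooks point) faces roughly away from the robot. Origin on the bench under the middle of the hook seats. Posts 24 square at x +85, y +-135, feet x 0 to +170. Shelf above: x +45 to +160, z 280 to 298, stock from x +80. It is in the way of a gripper held upright over the hooks: lean it about 40 degrees, fingers pointing down and towards the rack.
- hook_left: Red steel hook on the rack's left (+y), fixed, an 8 mm bar; origin at its seat, axes as the rack's. It comes from a rail at x +75 mm (z 1 to 31 above the seat) and forms a trough along y, open at the top and to both sides: flat bottom 16 mm, sloping sides 48 mm apart at their tops, which reach 20 mm above the seat. The rod's axis clears the front tip when 26 mm or more above the seat.
- hook_right: the same hook on the rack's right (-y); the hooks are 152 mm apart and the board hangs between them
- seat_left (a point): where the rod's axis lies when fully down in the left hook: 200 mm above the bench
- seat_right (a point): where the rod's axis lies when fully down in the right hook: 200 mm above the bench
- block: Fixed dark wooden block, 70 (x) by 150 (y) by 37 (z) mm, origin under its middle, with a slot 10 mm wide, 120 long, along its y, 25 mm deep, in which the carrier's board stands; lift it straight up by more than 25 mm to clear it. It and the rack may stand on either side of the bench.
- tin: bystander: closed brass-coloured tin, 64 mm diameter, 60 tall, origin under its middle
- mallet: bystander: wooden mallet lying along x, 200 mm long, head 52 diameter by 80 wide (y) at +x, origin under its middle
- slab: bystander: marble slab 140 (x) by 70 (y) by 35 (z) mm, origin under its middle

How it is judged:
By the outcome, as a careful person would: the job done as asked, in the order asked, and still so for the second after the job is handed in, with the robot touching nothing.
It also fails if it takes over 53 s, if anything falls off the work surface, if the arm or the gripper's body presses on something with over 40 N, if the wrist force passes 120 N, or if a joint passes its speed limit or range.

## Working session

There is one attempt and no reset: what is moved stays moved. The work goes in short steps, Python scripts to look and compute and a tool call to move; the robot and the scene stay as the last step left them, time stands still between calls to the robot, and variables do not carry over. Pictures are saved under pics/ and viewed, at most 13 in all, crops included, and the job is handed in when it is done.

Besides the shell and the picture viewer there is one more tool, called after "Call:" as name(argument=value, ...) on one line, values as JSON. drive_tool: Moves the arm, as the interface text tells. Its arguments: {"type":"object","properties":{"moves":{"type":"array","items":{"type":"array"}},"grip_force":{"type":"number"}},"required":["moves"]}

```bash
mkdir -p pics; cat > h.py <<'E'
import numpy as np, cv2
from plant import ctrl
from scipy.spatial.transform import Rotation as Ro
def grab(n,f=None):
    c=ctrl.read_camera(n)
    if f: cv2.imwrite('pics/'+f,c['image'][:,:,::-1])
    return c
def ray(c,u,v):
    R=np.array(c['R']);t=np.array(c['t'])
    return -R.T@t, R.T@np.array([(u-c['cx'])/c['fx'],(v-c['cy'])/c['fy'],1.])
def plane(c,u,v,z):
    o,d=ray(c,u,v); return o+d*(z-o[2])/d[2]
def tri(obs):
    A=np.zeros((3,3));b=np.zeros(3)
    for c,u,v in obs:
        o,d=ray(c,u,v);d=d/np.linalg.norm(d);P=np.eye(3)-np.outer(d,d);A+=P;b+=P@o
    X=np.linalg.solve(A,b)
    return X,[np.linalg.norm(np.cross(X-ray(c,u,v)[0],ray(c,u,v)[1]/np.linalg.norm(ray(c,u,v)[1]))) for c,u,v in obs]
def proj(c,X):
    p=np.array(c['R'])@X+np.array(c['t']); return c['fx']*p[0]/p[2]+c['cx'],c['fy']*p[1]/p[2]+c['cy']
E
python3 - <<'E'
from h import *
a=[]
for n in ['scene','top']:
    c=grab(n); a.append(c['image']); o,_=ray(c,0,0); print(n,o.round(3),np.array(c['R']).round(3).tolist(),c['fx'],c['cx'],c['cy'])
    np.save(n+'.npy',c,allow_pickle=True)
    cv2.imwrite(f'pics/{n}0.png',cv2.resize(c['image'][:,:,::-1],(800,600),interpolation=cv2.INTER_CUBIC))
print(ctrl.get_state())
E
```

```text
scene [1.63  0.248 1.221] [[-0.243, 0.97, 0.016], [0.687, 0.184, -0.703], [-0.685, -0.16, -0.711]] 438.54061949009525 279.9477608412687 215.48407988685264
top [ 0.457 -0.022  1.383] [[0.026, -1.0, -0.009], [-0.994, -0.025, -0.11], [0.11, 0.012, -0.994]] 437.82773761653385 278.2952752517956 203.86952799392316
{'time': 0.1, 'qpos': array([-1.29199566e+00,  2.87091282e-01,  1.57805484e+00,  5.69770809e-05,
        1.27861468e+00, -1.50020124e-01]), 'dq': array([-0.00060657, -0.00063086, -0.00369687,  0.00017404, -0.00037051,
       -0.00259352]), 'joint_efforts': array([ 5.75777594e-04, -4.07299554e+01, -2.93697149e+01, -1.33790099e-04,
        3.43290252e-03,  1.47128935e-05]), 'eef_pos': array([ 0.28053197, -0.61331815,  0.24706287]), 'tcp_rot': array([ 9.77103192e-01,  2.12763192e-01, -4.25400256e-05, -1.08358434e-03]), 'contact_force': array([ 0.70637895, -0.02820865, -0.36131797]), 'wrist_torque': array([-0.00853859,  0.01702097, -0.01374032]), 'finger_force': 0.0, 'opening': 0.9999311761860524}
```

View pics/scene0.png

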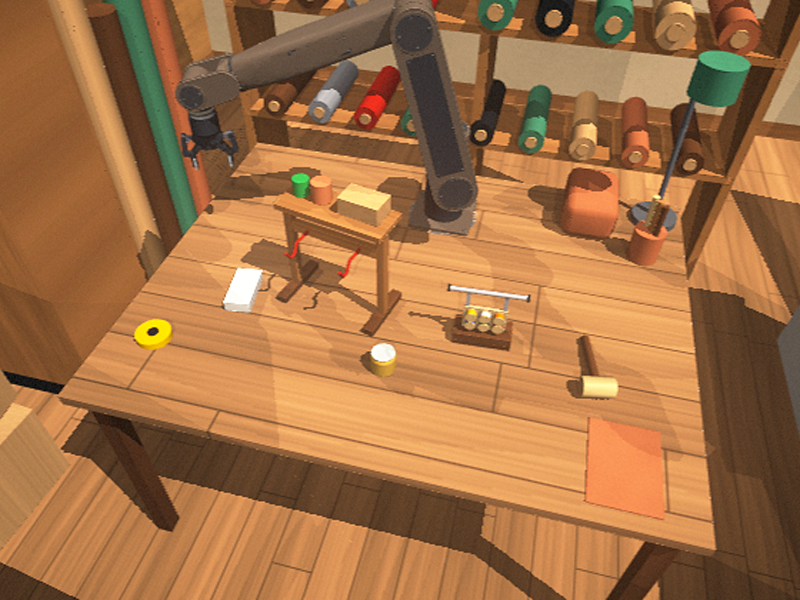

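View pics/top0.png

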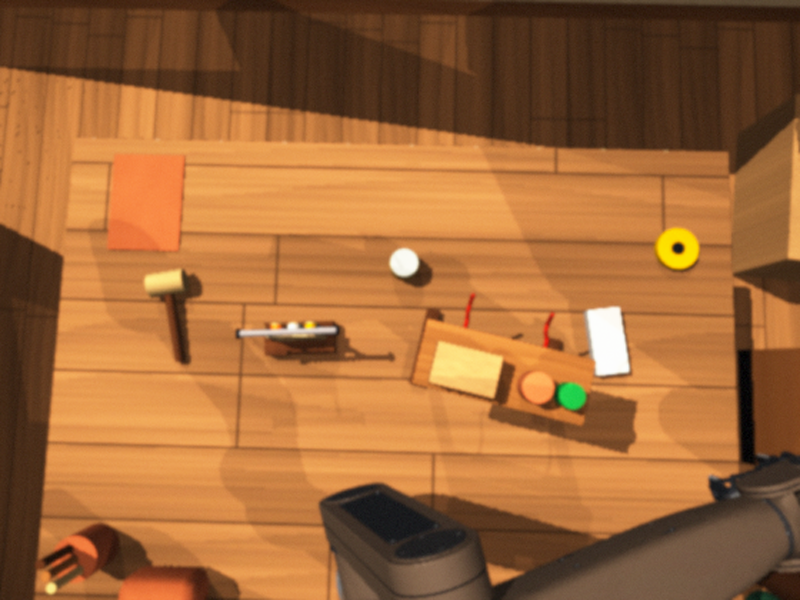

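Scene view: the carrier stands at about (490,295) with its spools facing +x, and the red hooks are at (298,245) and (350,263). In the top view the rod runs (240,333) to (338,330), and the hooks are at (470,310) and (548,330), also pointing +x. The tin, the mallet and the slab are all clear of both. Next I'll zoom in on the rod and hooks.

```bash
python3 - <<'E'
from h import *
rows=[]
C={}
for n,b in [('scene',[(300,190,90,60),(190,150,90,60)]),('top',[(155,210,90,60),(310,190,90,60)])]:
    c=np.load(n+'.npy',allow_pickle=True).item();C[n]=c;im=c['image']
    rows.append(np.hstack([cv2.resize(im[y:y+h,x:x+w],None,fx=4.4,fy=4.4,interpolation=cv2.INTER_NEAREST) for x,y,w,h in b]))
    hsv=cv2.cvtColor(im,cv2.COLOR_RGB2HSV)
    m=(((hsv[...,0]<5)|(hsv[...,0]>174))&(hsv[...,1]>190)&(hsv[...,2]>90)).astype(np.uint8)
    k,l,s,ce=cv2.connectedComponentsWithStats(m)
    for i in range(1,k):
        if s[i,4]>8: print(n,s[i],ce[i].round(1))
cv2.imwrite('pics/z.png',np.vstack(rows)[:,:,::-1])
E
```

```text
scene [303   0   4   5  14] [304.    1.6]
scene [248  46  32  45 544] [263.8  67.1]
scene [199 162  16  19  44] [206.7 172.4]
scene [237 176  14  18  31] [243.  185.8]
top [325 213   4  15  21] [326.9 220.1]
top [381 226   3  16  28] [382.2 234.5]
```

View pics/z.png

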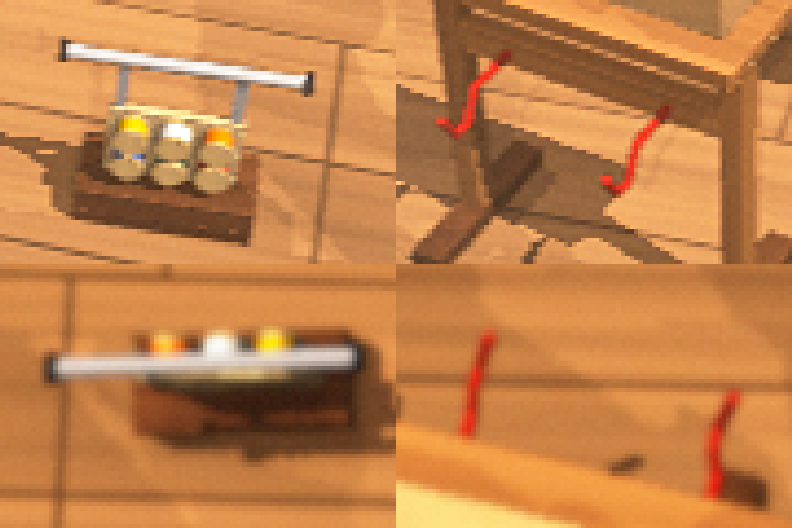

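The crops show these points. Rod ends: scene (314.5,201.4) and (370.2,208.9), top (235.5,230.7) and (166.6,233.2). Hook tips: scene (200.2,177.5) and (237.7,191.4), top (387,220.2) and (331.4,206.1).

```bash
python3 - <<'E'
from h import *
S=np.load('scene.npy',allow_pickle=True).item();T=np.load('top.npy',allow_pickle=True).item()
f=lambda a,b:tri([(S,*a),(T,*b)])
R,e1=f((314.5,201.4),(235.5,230.7)); L,e2=f((370.2,208.9),(166.6,233.2))
print('rod R,L',R,L,e1,e2,'mid',(R+L)/2,np.linalg.norm(L-R),'yaw',np.degrees(np.arctan2(-(L-R)[0],(L-R)[1])))
a,e=f((200.2,177.5),(387,220.2)); b,e3=f((237.7,191.4),(331.4,206.1))
print('tips',a,b,e,e3,np.linalg.norm(a-b))
d=(a-b)[:2]; d/=np.linalg.norm(d); n=np.array([-d[1],d[0]]); n*=np.sign(n[0]) # world outward
print('outward',n,'deg',np.degrees(np.arctan2(n[1],n[0])),'seatmid',((a+b)/2)[:2]-n*.022)
s=ctrl.get_state();print(Ro.from_quat(s['tcp_rot']).as_matrix().round(3))
E
```

```text
rod R,L [0.51369538 0.11077022 0.16369767] [0.50167984 0.30345645 0.16424731] [np.float64(0.0006738543522546723), np.float64(0.0006738543522546969)] [np.float64(0.0014790250712247704), np.float64(0.0014790250712249063)] mid [0.50768761 0.20711333 0.16397249] 0.19306127352953628 yaw 3.568234477810891
tips [ 0.54937336 -0.29720117  0.21241274] [ 0.58363164 -0.14812703  0.2114467 ] [np.float64(0.002258519491809347), np.float64(0.0022585194918094166)] [np.float64(0.0025442097800277364), np.float64(0.002544209780027733)] 0.15296294225150484
outward [ 0.97459625 -0.22396907] deg -12.942263077643556 seatmid [ 0.54506138 -0.21773678]
[[ 0.909  0.416 -0.001]
 [ 0.416 -0.909  0.002]
 [ 0.    -0.002 -1.   ]]
```

```bash
cat >> h.py <<'E'
def orient(rodyaw,lean):  # tool x along the rod yaw, leaning about it
    r=np.radians(rodyaw); x=np.array([np.cos(r),np.sin(r),0]); z=np.array([0,0,-1.]); y=np.cross(z,x)
    return Ro.from_matrix(np.c_[x,y,z])*Ro.from_rotvec([np.radians(lean),0,0])
def rows(*legs):
    """legs: (position, rotation, n rows) -> rows in tool axes from the measured pose"""
    s=ctrl.get_state(); p=s['eef_pos'].copy(); q=Ro.from_quat(s['tcp_rot'])
    print('t',s['time'],'p',p.round(4),'F',s['contact_force'].round(1),'open',round(s['opening'],3))
    for P,Q,n in legs:
        w=(q.inv()*Q).as_rotvec()/n; dp=(np.array(P)-p)/n
        for _ in range(n):
            print('[%s,%s]'%(w.round(3).tolist(),q.inv().apply(dp).round(4).tolist())); q=q*Ro.from_rotvec(w); p=p+dp
E
python3 - <<'E'
from h import *
o=orient(93.6,40); s=ctrl.get_state(); q=Ro.from_quat(s['tcp_rot'])
rows(([.40,-.52,.48],q,5),([.57,-.22,.48],orient(60,20),6),([.57,.12,.42],o,7))
E
```

```text
t 0.1 p [ 0.2805 -0.6133  0.2471] F [ 0.7 -0.  -0.4] open 1.0
[[0.0, 0.0, 0.0],[0.0295, -0.0071, -0.0466]]
[[0.0, 0.0, 0.0],[0.0295, -0.0071, -0.0466]]
[[0.0, 0.0, 0.0],[0.0295, -0.0071, -0.0466]]
[[0.0, 0.0, 0.0],[0.0295, -0.0071, -0.0466]]
[[0.0, 0.0, 0.0],[0.0295, -0.0071, -0.0466]]
[[0.056, -0.018, -0.102],[0.0466, -0.0337, 0.0001]]
[[0.056, -0.018, -0.102],[0.0498, -0.0287, 0.001]]
[[0.056, -0.018, -0.102],[0.0524, -0.0235, 0.0015]]
[[0.056, -0.018, -0.102],[0.0546, -0.0179, 0.0017]]
[[0.056, -0.018, -0.102],[0.0561, -0.0122, 0.0015]]
[[0.056, -0.018, -0.102],[0.0571, -0.0063, 0.001]]
[[0.048, -0.042, -0.073],[0.0421, -0.0199, 0.0164]]
[[0.048, -0.042, -0.073],[0.044, -0.016, 0.0154]]
[[0.048, -0.042, -0.073],[0.0457, -0.012, 0.0142]]
[[0.048, -0.042, -0.073],[0.047, -0.008, 0.0127]]
[[0.048, -0.042, -0.073],[0.0479, -0.0039, 0.011]]
[[0.048, -0.042, -0.073],[0.0485, 0.0001, 0.0091]]
[[0.048, -0.042, -0.073],[0.0487, 0.004, 0.0069]]
```

Call:
drive_tool(moves=[[[0,0,0],[0.03,-0.007,-0.047],0.055],[[0,0,0],[0.03,-0.007,-0.047],0.055],[[0,0,0],[0.03,-0.007,-0.047],0.055],[[0,0,0],[0.03,-0.007,-0.047],0.055],[[0,0,0],[0.03,-0.007,-0.047],0.055]])

```text
time: 0.72
eef_pos: [0.4032, -0.5187, 0.4842]
tcp_rot: [0.977, 0.213, -0.0, -0.0]
contact_force: [0.0, -0.7, 0.4]
opening: 0.644
finger_force: 0.0
```

Call:
drive_tool(moves=[[[0.056,-0.018,-0.102],[0.047,-0.034,0],0.055],[[0.056,-0.018,-0.102],[0.05,-0.029,0.001],0.055],[[0.056,-0.018,-0.102],[0.052,-0.024,0.0015],0.055],[[0.056,-0.018,-0.102],[0.055,-0.018,0.0015],0.055],[[0.056,-0.018,-0.102],[0.056,-0.012,0.0015],0.055]])

```text
time: 1.35
eef_pos: [0.5448, -0.2669, 0.4827]
tcp_rot: [0.881, 0.451, -0.073, -0.126]
contact_force: [-0.3, -0.6, 0.6]
opening: 0.641
finger_force: 0.0
```

```bash
python3 - <<'E'
from h import *
rows(([.57,.12,.42],orient(93.6,40),9))
E
```

```text
t 1.35 p [ 0.5448 -0.2669  0.4827] F [-0.3 -0.6  0.6] open 0.641
[[0.043, -0.035, -0.068],[0.0366, -0.02, 0.0127]]
[[0.043, -0.035, -0.068],[0.0383, -0.0169, 0.0122]]
[[0.043, -0.035, -0.068],[0.0398, -0.0137, 0.0115]]
[[0.043, -0.035, -0.068],[0.041, -0.0105, 0.0106]]
[[0.043, -0.035, -0.068],[0.042, -0.0072, 0.0095]]
[[0.043, -0.035, -0.068],[0.0427, -0.004, 0.0083]]
[[0.043, -0.035, -0.068],[0.0431, -0.0007, 0.0069]]
[[0.043, -0.035, -0.068],[0.0432, 0.0025, 0.0053]]
[[0.043, -0.035, -0.068],[0.0431, 0.0056, 0.0036]]
```

Call:
drive_tool(moves=[[[0.043,-0.035,-0.068],[0.037,-0.02,0.013],0.055],[[0.043,-0.035,-0.068],[0.038,-0.017,0.012],0.055],[[0.043,-0.035,-0.068],[0.04,-0.014,0.0115],0.055],[[0.043,-0.035,-0.068],[0.041,-0.0105,0.0105],0.055],[[0.043,-0.035,-0.068],[0.042,-0.007,0.0095],0.055]])

```text
time: 1.98
eef_pos: [0.5589, -0.0521, 0.4473]
tcp_rot: [0.764, 0.591, -0.175, -0.19]
contact_force: [0.6, 0.3, -0.6]
opening: 0.645
finger_force: 0.0
```

Call:
drive_tool(moves=[[[0.043,-0.035,-0.068],[0.043,-0.004,0.008],0.055],[[0.043,-0.035,-0.068],[0.043,-0.001,0.007],0.055],[[0.043,-0.035,-0.068],[0.043,0.0025,0.005],0.055],[[0.043,-0.035,-0.068],[0.043,0.0055,0.0035],0.055],[[0,0,0],[0,0,0],0.055]])

```text
time: 2.6
eef_pos: [0.5706, 0.1213, 0.4182]
tcp_rot: [0.643, 0.684, -0.252, -0.236]
contact_force: [-0.1, -0.7, -0.2]
opening: 0.647
finger_force: 0.0
```

```bash
python3 - <<'E'
from h import *
o=orient(93.6,40); z=o.apply([0,0,1]); m=np.array([.5077,.2071,.164])
rows((m-z*.09,o,6))
c=grab('wrist','w1.png'); print(proj(c,m),[proj(c,np.array(p)) for p in ([.5137,.1108,.164],[.5017,.3035,.164])])
E
```

```text
t 2.6 p [0.5706 0.1213 0.4182] F [-0.1 -0.7 -0.2] open 0.647
[[-0.001, 0.0, -0.0],[0.015, 0.02, 0.0235]]
[[-0.001, 0.0, -0.0],[0.015, 0.02, 0.0235]]
[[-0.001, 0.0, -0.0],[0.015, 0.02, 0.0235]]
[[-0.001, 0.0, -0.0],[0.015, 0.02, 0.0235]]
[[-0.001, 0.0, -0.0],[0.0149, 0.0199, 0.0236]]
[[-0.001, 0.0, -0.0],[0.0149, 0.0199, 0.0236]]
(np.float64(390.07303181001646), np.float64(99.27089964862435)) [(np.float64(381.366294852809), np.float64(181.41943529938206)), (np.float64(400.5398130159442), np.float64(0.5716053186498584))]
```

View pics/w1.png

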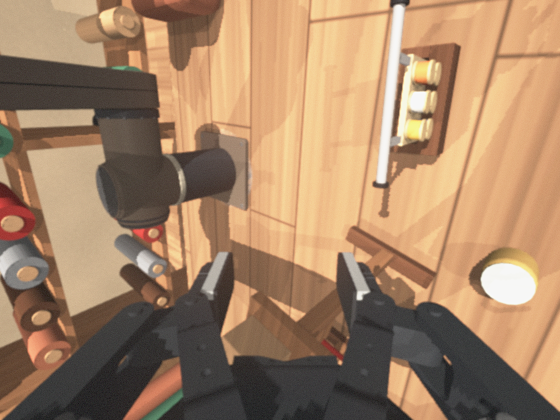

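The wrist view shows the rod from (400,2) to (381,184), within about 3 px of my prediction, so the estimate holds. I'll move to the standoff, then in.

Call:
drive_tool(moves=[[[0,0,0],[0.022,0.03,0.035],0.055],[[0,0,0],[0.022,0.03,0.035],0.055],[[0,0,0],[0.023,0.03,0.036],0.055],[[0,0,0],[0.023,0.03,0.035],0.055],[[0,0,0],[0,0,0],0.055]])

```text
time: 3.28
eef_pos: [0.5648, 0.2072, 0.2314]
tcp_rot: [0.644, 0.682, -0.253, -0.237]
contact_force: [-0.9, -0.0, -0.7]
opening: 0.648
finger_force: 0.0
```

```bash
python3 - <<'E'
from h import *
o=orient(93.6,40); z=o.apply([0,0,1]); m=np.array([.5077,.2071,.164])
rows((m+z*.002,o,3))
c=grab('wrist','w2.png'); print(proj(c,m),[proj(c,m+np.array([.062,-.998,0])*k) for k in (.04,-.04)])
E
```

```text
t 3.275 p [0.5648 0.2072 0.2314] F [-0.9 -0.  -0.7] open 0.648
[[-0.003, -0.0, -0.002],[0.0011, 0.0002, 0.0301]]
[[-0.003, -0.0, -0.002],[0.0011, 0.0001, 0.0301]]
[[-0.003, -0.0, -0.002],[0.0011, -0.0, 0.0301]]
(np.float64(285.15582774790806), np.float64(213.24616278181693)) [(np.float64(285.4153410367236), np.float64(259.12559267669764)), (np.float64(284.86594945845326), np.float64(161.99849558221607))]
```

View pics/w2.png

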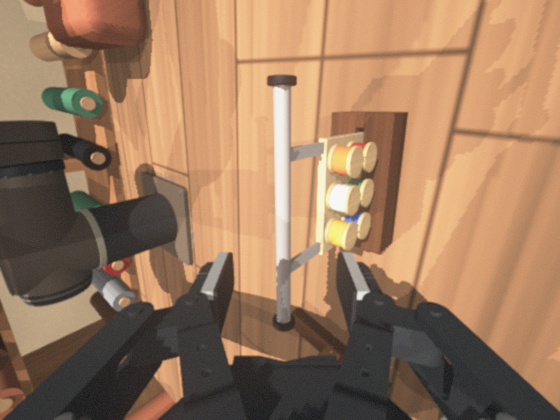

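The rod runs down column 283, rows 82 to 323, centred between the fingers and matching the prediction. I'll advance and grip.

Call:
drive_tool(moves=[[[0,0,0],[0.001,0,0.03],0.055],[[0,0,0],[0.001,0,0.03],0.055],[[0,0,0],[0.001,0,0.03],0.055],[[0,0,0],[0,0,0],0.055],[[0,0,0],[0,0,0],0.03]], grip_force=60)

```text
time: 3.95
eef_pos: [0.511, 0.2069, 0.1696]
tcp_rot: [0.646, 0.683, -0.248, -0.233]
contact_force: [0.5, 0.3, 0.0]
opening: 0.448
finger_force: 0.0
```

Call:
drive_tool(moves=[[[0,0,0],[0,0,0],0.0],[[0,0,0],[0,0,0],0.0],[[0,0,0],[0,0,0],0.0],[[0,0,0],[0,0,0],0.0]], grip_force=60)

```text
time: 4.45
eef_pos: [0.5099, 0.2074, 0.1686]
tcp_rot: [0.645, 0.683, -0.249, -0.234]
contact_force: [0.5, -0.6, 5.5]
opening: 0.113
finger_force: 58.6
```

```bash
python3 - <<'E'
from h import *
s=ctrl.get_state(); q=Ro.from_quat(s['tcp_rot']); p=s['eef_pos']
print(s['finger_force'],s['wrist_torque'].round(2)); rows((p+[0,0,.06],q,3),(p+[0,0,.16],q,3))
E
```

```text
58.5514372587204 [-0.13  0.16  0.06]
t 4.45 p [0.5099 0.2074 0.1686] F [ 0.5 -0.6  5.5] open 0.113
[[0.0, 0.0, 0.0],[-0.0, -0.0128, -0.0153]]
[[0.0, 0.0, 0.0],[-0.0, -0.0128, -0.0153]]
[[0.0, 0.0, 0.0],[-0.0, -0.0128, -0.0153]]
[[0.0, 0.0, 0.0],[-0.0001, -0.0214, -0.0256]]
[[0.0, 0.0, 0.0],[-0.0001, -0.0214, -0.0256]]
[[0.0, 0.0, 0.0],[-0.0001, -0.0214, -0.0256]]
```

Call:
drive_tool(moves=[[[0,0,0],[0,-0.013,-0.0155],0.0],[[0,0,0],[0,-0.013,-0.0155],0.0],[[0,0,0],[0,-0.013,-0.0155],0.0],[[0,0,0],[0,-0.021,-0.0255],0.0],[[0,0,0],[0,-0.021,-0.0255],0.0]])

```text
time: 5.08
eef_pos: [0.5093, 0.2078, 0.2951]
tcp_rot: [0.645, 0.683, -0.25, -0.235]
contact_force: [0.4, 0.7, -5.0]
opening: 0.115
finger_force: 58.7
```

Call:
drive_tool(moves=[[[0,0,0],[0,-0.021,-0.0255],0.0],[[0,0,0],[0,0,0],0.0],[[0,0,0],[0,0,0],0.0]])

```text
time: 5.45
eef_pos: [0.5095, 0.2078, 0.3252]
tcp_rot: [0.645, 0.683, -0.25, -0.235]
contact_force: [-0.3, -0.4, -5.6]
opening: 0.117
finger_force: 58.8
```

```bash
python3 - <<'E'
from h import *
s=ctrl.get_state(); print(s['finger_force'],s['wrist_torque'].round(2))
o=orient(77.1,40)
rows(([.66,.05,.34],orient(88,40),5),([.67,-.246,.30],o,6))
a=grab('scene'); b=grab('top')
im=np.hstack([cv2.resize(a['image'][120:270,270:400],None,fx=3,fy=3),cv2.resize(b['image'][150:300,130:260],None,fx=3,fy=3)])
cv2.imwrite('pics/l1.png',im[:,:,::-1])
E
```

```text
58.81546676158905 [ 0.02 -0.8  -0.  ]
t 5.45 p [0.5095 0.2078 0.3252] F [-0.3 -0.4 -5.6] open 0.117
[[-0.0, 0.012, 0.014],[-0.0332, 0.0197, -0.0204]]
[[-0.0, 0.012, 0.014],[-0.0327, 0.0202, -0.0208]]
[[-0.0, 0.012, 0.014],[-0.0322, 0.0207, -0.0212]]
[[-0.0, 0.012, 0.014],[-0.0316, 0.0211, -0.0216]]
[[-0.0, 0.012, 0.014],[-0.0311, 0.0216, -0.0219]]
[[0.0, 0.02, 0.024],[-0.0492, 0.0069, 0.0029]]
[[0.0, 0.02, 0.024],[-0.0491, 0.0081, 0.0019]]
[[0.0, 0.02, 0.024],[-0.0489, 0.0093, 0.0009]]
[[0.0, 0.02, 0.024],[-0.0487, 0.0105, -0.0001]]
[[0.0, 0.02, 0.024],[-0.0484, 0.0116, -0.0011]]
[[0.0, 0.02, 0.024],[-0.0481, 0.0128, -0.002]]
```

View pics/l1.png

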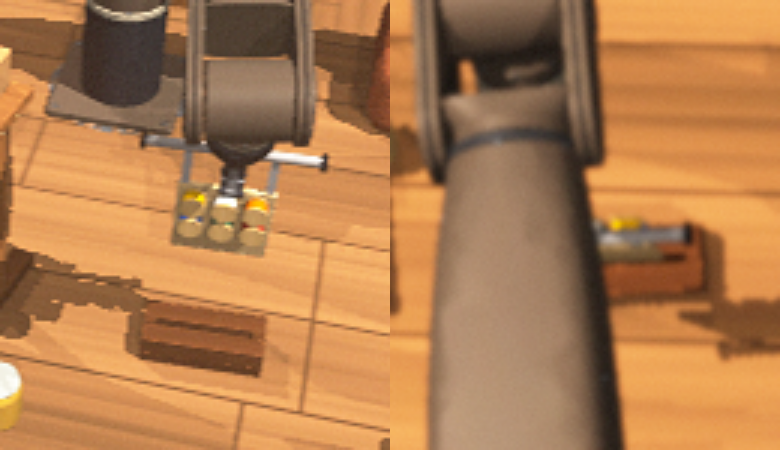

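The carrier is clear of the block, hanging upright and centred in the grip. Next I'll carry it round in front of the rack.

Call:
drive_tool(moves=[[[0,0.012,0.014],[-0.033,0.018,-0.022],0.0],[[0,0.012,0.014],[-0.033,0.018,-0.0225],0.0],[[0,0.012,0.014],[-0.032,0.019,-0.023],0.0],[[0,0.012,0.014],[-0.032,0.0195,-0.0235],0.0],[[0,0.012,0.014],[-0.031,0.02,-0.024],0.0]])

```text
time: 6.18
eef_pos: [0.6602, 0.0489, 0.3515]
tcp_rot: [0.675, 0.652, -0.239, -0.248]
contact_force: [0.3, -0.4, -4.8]
opening: 0.113
finger_force: 58.9
```

Call:
drive_tool(moves=[[[0,0.02,0.024],[-0.049,0.003,-0.002],0.0],[[0,0.02,0.024],[-0.049,0.004,-0.003],0.0],[[0,0.02,0.024],[-0.049,0.005,-0.004],0.0],[[0,0.02,0.024],[-0.049,0.006,-0.005],0.0],[[0,0.02,0.024],[-0.048,0.007,-0.006],0.0]])

```text
time: 6.8
eef_pos: [0.6676, -0.1977, 0.3505]
tcp_rot: [0.724, 0.597, -0.219, -0.266]
contact_force: [0.3, -0.3, -4.4]
opening: 0.114
finger_force: 59.0
```

```bash
python3 - <<'E'
from h import *
s=ctrl.get_state(); print(s['finger_force'],s['qpos'].round(3))
n=np.array([.9746,-.224,0]); sm=np.array([.545,-.218,0]); o=orient(77.1,40)
rows((sm+n*.10+[0,0,.34],o,4))
E
```

```text
59.03386116027832 [-0.391  0.657  0.989 -0.156  2.183 -0.243]
t 6.8 p [ 0.6676 -0.1977  0.3505] F [ 0.3 -0.3 -4.4] open 0.114
[[-0.001, 0.005, 0.006],[-0.0117, -0.0015, 0.0047]]
[[-0.001, 0.005, 0.006],[-0.0117, -0.0014, 0.0046]]
[[-0.001, 0.005, 0.006],[-0.0117, -0.0013, 0.0045]]
[[-0.001, 0.005, 0.006],[-0.0118, -0.0013, 0.0045]]
```

Call:
drive_tool(moves=[[[-0.001,0.005,0.006],[-0.012,-0.001,0.005],0.0],[[-0.001,0.005,0.006],[-0.012,-0.001,0.005],0.0],[[-0.001,0.005,0.006],[-0.012,-0.001,0.0045],0.0],[[-0.001,0.005,0.006],[-0.012,-0.001,0.0045],0.0],[[0,0,0],[0,0,0],0.0]])

```text
time: 7.42
eef_pos: [0.6427, -0.2407, 0.3411]
tcp_rot: [0.735, 0.587, -0.213, -0.266]
contact_force: [1.0, 0.6, -4.9]
opening: 0.122
finger_force: 59.0
```

```bash
python3 - <<'E'
from h import *
n=np.array([.9746,-.224,0]); sm=np.array([.545,-.218,0]); o=orient(77.1,40)
rows((sm+n*.07+[0,0,.235],o,3),(sm+[0,0,.235],o,3))
c=grab('wrist','w3.png')
for t in ([.5494,-.2972,.2124],[.5836,-.1481,.2114]): print(proj(c,np.array(t)))
b=grab('scene');cv2.imwrite('pics/s3.png',b['image'][60:300,100:400,::-1])
im=np.hstack([c['image'][:,:],cv2.resize(b['image'][60:240,160:260],(233,420))])
cv2.imwrite('pics/w3.png',im[:,:,::-1])
E
```

```text
t 7.425 p [ 0.6427 -0.2407  0.3411] F [ 1.   0.6 -4.9] open 0.122
[[0.001, 0.001, 0.0],[0.0002, 0.0149, 0.0336]]
[[0.001, 0.001, 0.0],[0.0001, 0.0149, 0.0336]]
[[0.001, 0.001, 0.0],[0.0001, 0.015, 0.0336]]
[[-0.0, -0.0, -0.0],[0.0, -0.0179, 0.015]]
[[-0.0, -0.0, -0.0],[0.0, -0.0179, 0.015]]
[[-0.0, -0.0, -0.0],[0.0, -0.0179, 0.015]]
(np.float64(305.80195224161645), np.float64(263.60841946955907))
(np.float64(310.444302114775), np.float64(111.9925033743053))
```

View pics/w3.png

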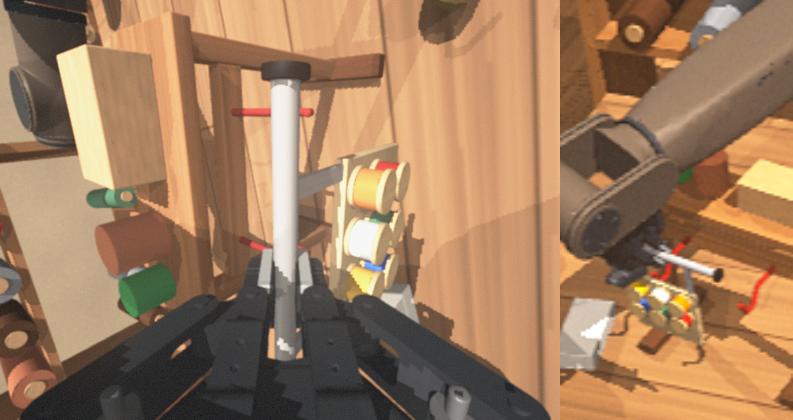

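The left hook tip shows at (311,112) against a predicted (310,112), so the hooks are well located. The forearm is above the stock. I'll move down and in over the seats.

Call:
drive_tool(moves=[[[0.001,0.001,0],[0,0.012,0.03],0.0],[[0.001,0.001,0],[0,0.012,0.03],0.0],[[0.001,0.001,0],[0,0.012,0.029],0.0],[[0,0,0],[0,0,0],0.0]])

```text
time: 8.02
eef_pos: [0.6133, -0.2325, 0.2468]
tcp_rot: [0.733, 0.586, -0.214, -0.271]
contact_force: [-0.2, 0.2, -5.2]
opening: 0.117
finger_force: 58.9
```

```bash
python3 - <<'E'
from h import *
n=np.array([.9746,-.224,0]); sm=np.array([.545,-.218,0]); o=orient(77.1,40)
s=ctrl.get_state(); print(s['qpos'].round(3))
rows((sm+n*.003+[0,0,.24],o,4))
b=grab('scene')['image'][20:260,130:370];t=grab('top')['image'][140:380,250:490]
cv2.imwrite('pics/s4.png',cv2.resize(np.hstack([b,t]),(800,400))[:,:,::-1])
E
```

```text
[-0.463  0.613  1.24  -0.166  1.975 -0.251]
t 8.025 p [ 0.6133 -0.2325  0.2468] F [-0.2  0.2 -5.2] open 0.117
[[-0.002, -0.0, 0.001],[-0.0003, -0.0116, 0.0121]]
[[-0.002, -0.0, 0.001],[-0.0003, -0.0117, 0.0121]]
[[-0.002, -0.0, 0.001],[-0.0003, -0.0117, 0.0121]]
[[-0.002, -0.0, 0.001],[-0.0003, -0.0117, 0.0121]]
```

View pics/s4.png

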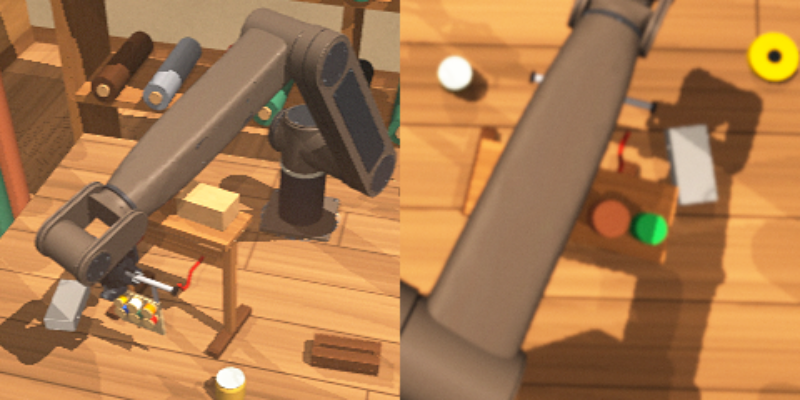

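The forearm clears the stock, with the rod in front of the hook tips and parallel to the rack. Moving in over the seats.

Call:
drive_tool(moves=[[[-0.002,0,0.001],[0,-0.0115,0.012],0.0],[[-0.002,0,0.001],[0,-0.0115,0.012],0.0],[[-0.002,0,0.001],[0,-0.0115,0.012],0.0],[[-0.002,0,0.001],[0,-0.0115,0.012],0.0],[[0,0,0],[0,0,0],0.0]])

```text
time: 8.75
eef_pos: [0.5507, -0.2193, 0.2452]
tcp_rot: [0.737, 0.586, -0.21, -0.263]
contact_force: [-0.4, -0.5, -4.7]
opening: 0.118
finger_force: 59.1
```

```bash
python3 - <<'E'
from h import *
n=np.array([.9746,-.224,0]); sm=np.array([.545,-.218,0]); o=orient(77.1,40)
s=ctrl.get_state(); q=Ro.from_quat(s['tcp_rot']); print('rod level',q.apply([1,0,0]),'tau',s['wrist_torque'].round(2))
rows((sm+n*.003+[0,0,.21],o,4))
c=grab('wrist'); b=grab('scene')
cv2.imwrite('pics/w5.png',np.hstack([c['image'],cv2.resize(b['image'][120:240,180:247],(234,420))])[:,:,::-1])
E
```

```text
rod level [ 0.22497784  0.97436018 -0.00268721] tau [-0.21 -0.83  0.03]
t 8.75 p [ 0.5507 -0.2193  0.2452] F [-0.4 -0.5 -4.7] open 0.118
[[0.003, 0.0, -0.001],[0.0, 0.005, 0.0072]]
[[0.003, 0.0, -0.001],[0.0, 0.005, 0.0072]]
[[0.003, 0.0, -0.001],[0.0, 0.0051, 0.0072]]
[[0.003, 0.0, -0.001],[-0.0, 0.0051, 0.0072]]
```

View pics/w5.png

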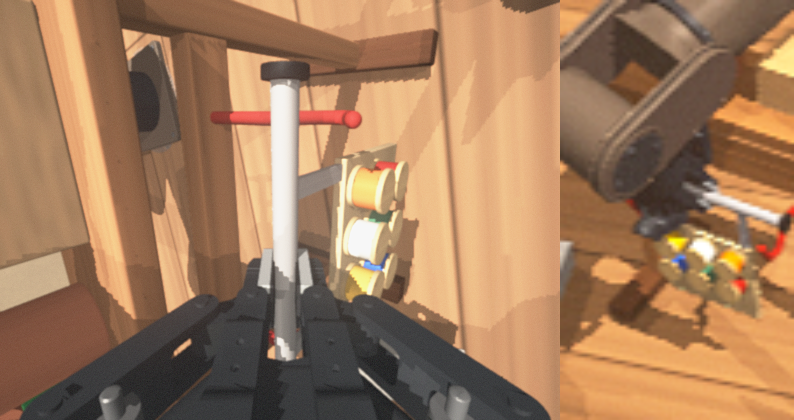

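The left hook sits under the rod, between the disc and the strap, with its tip well in front. I'll lower it.

Call:
drive_tool(moves=[[[0.003,0,0],[0,0.006,0.007],0.0],[[0.003,0,0],[0,0.006,0.007],0.0],[[0.002,0,0],[0,0.005,0.006],0.0],[[0,0,0],[0,0,0],0.0]], grip_force=45)

```text
time: 9.35
eef_pos: [0.5499, -0.2189, 0.2146]
tcp_rot: [0.735, 0.584, -0.214, -0.269]
contact_force: [0.2, 0.3, -5.3]
opening: 0.113
finger_force: 59.0
```

Call:
drive_tool(moves=[[[0,0,0],[0,0.0025,0.003],0.0],[[0,0,0],[0,0.001,0.0015],0.0],[[0,0,0],[0,0,0],0.0],[[0,0,0],[0,0,0],0.0]])

```text
time: 9.85
eef_pos: [0.5502, -0.2192, 0.2108]
tcp_rot: [0.736, 0.585, -0.213, -0.267]
contact_force: [-0.6, -0.1, -5.3]
opening: 0.115
finger_force: 59.1
```

Call:
drive_tool(moves=[[[0,0,0],[0,0.0015,0.0015],0.0],[[0,0,0],[0,0.001,0.0015],0.0],[[0,0,0],[0,0,0],0.0]])

```text
time: 10.22
eef_pos: [0.55, -0.2191, 0.2066]
tcp_rot: [0.735, 0.585, -0.214, -0.268]
contact_force: [0.1, -0.3, -4.1]
opening: 0.114
finger_force: 59.2
```

Call:
drive_tool(moves=[[[0,0,0],[0,0.0012,0.0015],0.0],[[0,0,0],[0,0,0],0.0],[[0,0,0],[0,0,0],0.0]])

```text
time: 10.6
eef_pos: [0.5497, -0.2191, 0.2054]
tcp_rot: [0.735, 0.584, -0.214, -0.268]
contact_force: [-3.3, 1.8, 0.7]
opening: 0.115
finger_force: 59.4
```

```bash
python3 - <<'E'
from h import *
s=ctrl.get_state(); q=Ro.from_quat(s['tcp_rot']); print('rod',q.apply([1,0,0]).round(4),'tau',s['wrist_torque'].round(2),s['contact_force'].round(1))
c=grab('wrist'); b=grab('scene')
cv2.imwrite('pics/w6.png',np.hstack([c['image'],cv2.resize(b['image'][120:240,180:247],(234,420))])[:,:,::-1])
E
```

```text
rod [ 0.2253  0.9743 -0.0017] tau [ 0.19  0.11 -0.03] [-3.3  1.8  0.7]
```

Call:
drive_tool(moves=[[[0,0,0],[0,-0.0016,0.0013],0.0],[[0,0,0],[0,0.0012,0.0015],0.0],[[0,0,0],[0,0,0],0.0]])

```text
time: 11.08
eef_pos: [0.5478, -0.2187, 0.2024]
tcp_rot: [0.736, 0.585, -0.214, -0.267]
contact_force: [-1.7, 0.6, -2.5]
opening: 0.113
finger_force: 59.4
```

```bash
python3 - <<'E'
from h import *
s=ctrl.get_state(); q=Ro.from_quat(s['tcp_rot']); print('rod',q.apply([1,0,0]).round(4),'tau',s['wrist_torque'].round(2),s['contact_force'].round(1))
E
```

```text
rod [ 0.2251  0.9743 -0.0017] tau [-0.02 -0.3   0.02] [-1.7  0.6 -2.5]
```

It had been touching the front slope; shifting it inwards let it drop 3 mm. I'll go a little further the same way.

Call:
drive_tool(moves=[[[0,0,0],[0,-0.0016,0.0013],0.0],[[0,0,0],[0,0.0008,0.001],0.0],[[0,0,0],[0,0,0],0.0]])

```text
time: 11.45
eef_pos: [0.5461, -0.2183, 0.2016]
tcp_rot: [0.736, 0.585, -0.213, -0.267]
contact_force: [-0.6, -0.2, -3.2]
opening: 0.115
finger_force: 59.2
```

Call:
drive_tool(moves=[[[0,0,0],[0,0.0008,0.001],0.0],[[0,0,0],[0,0,0],0.0],[[0,0,0],[0,0,0],0.0]])

```text
time: 11.82
eef_pos: [0.5462, -0.2183, 0.2014]
tcp_rot: [0.736, 0.585, -0.214, -0.267]
contact_force: [-0.2, 0.4, 2.8]
opening: 0.115
finger_force: 59.6
```

```bash
python3 - <<'E'
from h import *
s=ctrl.get_state(); print('tau',s['wrist_torque'].round(2),s['contact_force'].round(1))
E
```

```text
tau [ 0.09  0.01 -0.02] [-0.2  0.4  2.8]
```

Call:
drive_tool(moves=[[[0,0,0],[0,0.0008,0.001],0.0],[[0,0,0],[0,0,0],0.0],[[0,0,0],[0,0,0],0.0],[[0,0,0],[0,0,0],0.0],[[0,0,0],[0,0,0],0.0]], grip_force=30)

```text
time: 12.45
eef_pos: [0.5462, -0.2183, 0.2013]
tcp_rot: [0.736, 0.585, -0.214, -0.267]
contact_force: [-0.3, 0.9, 6.0]
opening: 0.116
finger_force: 60.1
```

```bash
python3 - <<'E'
from h import *
s=ctrl.get_state(); q=Ro.from_quat(s['tcp_rot']);print('rod',q.apply([1,0,0]).round(4),'tau',s['wrist_torque'].round(2),s['contact_force'].round(1))
c=grab('wrist'); b=grab('scene')
cv2.imwrite('pics/w7.png',np.hstack([c['image'],cv2.resize(b['image'][120:240,180:247],(234,420),interpolation=cv2.INTER_CUBIC)])[:,:,::-1])
E
```

```text
rod [ 0.2252  0.9743 -0.0023] tau [ 0.25  0.47 -0.05] [-0.3  0.9  6. ]
```

View pics/w7.png

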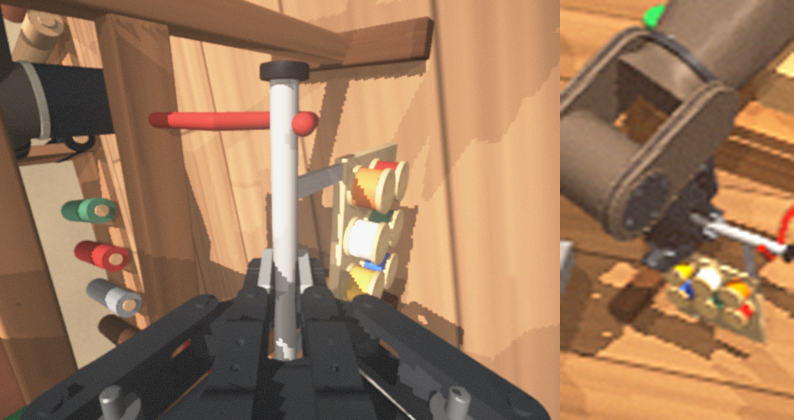

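The rod sits in the left hook at (285,120), and the moment change puts the reaction near the rod's middle, so both hooks carry it (11 N of support). I've held it there about a second, so now I'll let go gently.

Call:
drive_tool(moves=[[[0,0,0],[0,0,0],0.016],[[0,0,0],[0,0,0],0.025],[[0,0,0],[0,0,0],0.035],[[0,0,0],[0,0,0],0.045],[[0,0,0],[0,0,0],0.045]])

```text
time: 13.18
eef_pos: [0.5459, -0.2182, 0.1989]
tcp_rot: [0.736, 0.585, -0.214, -0.267]
contact_force: [-0.4, 0.5, -0.4]
opening: 0.526
finger_force: 0.0
```

Call:
drive_tool(moves=[[[0,0,0],[0,0,-0.01],0.045],[[0,0,0],[0,0,-0.02],0.045],[[0,0,0],[0,0,-0.03],0.045],[[0,0,0],[0,0,-0.04],0.045],[[0,0,0],[0,0,0],0.045]])

```text
time: 13.8
eef_pos: [0.6106, -0.2333, 0.279]
tcp_rot: [0.737, 0.585, -0.212, -0.264]
contact_force: [0.0, -0.4, -0.2]
opening: 0.529
finger_force: 0.0
```

```bash
python3 - <<'E'
from h import *
c=grab('wrist'); b=grab('scene')
cv2.imwrite('pics/w8.png',np.hstack([c['image'],cv2.resize(b['image'][120:240,180:247],(234,420),interpolation=cv2.INTER_CUBIC)])[:,:,::-1])
E
```

View pics/w8.png

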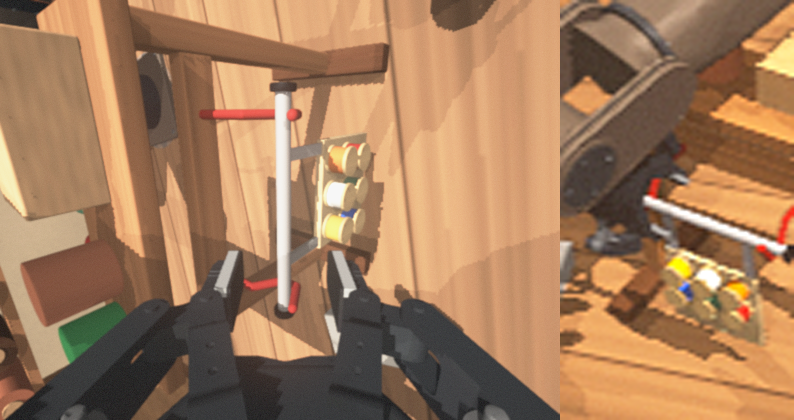

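The rod lies in both hooks, left at (285,114) and right at (285,290), with the spools facing outwards and the gripper clear. I'll back off a little, let it settle and hand in.

Call:
drive_tool(moves=[[[0,0,0],[0,0,-0.03],0.045],[[0,0,0],[0,0,-0.03],0.045],[[0,0,0],[0,0,0],0.045],[[0,0,0],[0,0,0],0.045],[[0,0,0],[0,0,0],0.045]])

```text
time: 14.52
eef_pos: [0.6452, -0.2409, 0.3197]
tcp_rot: [0.735, 0.584, -0.214, -0.269]
contact_force: [0.4, -0.1, -0.6]
opening: 0.525
finger_force: 0.0
```

```bash
python3 -c "
from plant import ctrl
print(ctrl.sign_off())"
```

```text
the job is handed in; nothing more can be done
None
```

The carrier hangs by its rod in both red hooks with the spools facing outwards; I held it seated for about a second before letting go, kept the arm clear of the tin, mallet and slab, and handed the job in at about 14.5 s (no verdict was returned).

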